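# Find the release groove of a cold-transport box by touch and press it

## Robot

A 7-joint arm with a two-finger parallel gripper is mounted at the origin on the work surface. World frame = base frame: x ahead of the robot, y to its left, z up, the work surface at z = 0. Lengths are in m, angles in rad, forces in N, time in s.
With the tool pointing down it reaches from about 0.4 to 0.875 m from the base axis. Payload 19.3 kg.
Tool frame: the origin (TCP) lies between the finger pads; the fingertips stand 17 mm ahead of it and the grasp point (between the pads) lies 2 mm behind it (bot.tips_ahead is the z of the fingertips in the tool frame, in m); z points along the fingers, y is the direction in which the jaws open and shut (so a half turn about z gives the same grasp; the last joint's range is limited). The gripper opens to 85 mm and grips with 20 to 120 N. Pads are 22 mm wide; open, the fingers measure 114 mm over their backs; the gripper's body (76 mm by 85 mm) begins 54 mm behind the grasp point. The pads swing forward as they close: fully open they stand 13 mm farther back than shut.
Start: joints at [1.155, 0.521, -0.036, 1.599, 0.021, 1.021, -0.113], TCP at [0.212, -0.588, 0.248] pointing down, gripper open.
Joint ranges: [-2.91, 2.91], [-0.3, 2.13], [-1.5, 1.42], [0.17, 2.43], [-1.26, 4.41], [0.16, 1.93], [-2.52, 2.52]. Speed limits (rad/s): [1.89, 1.89, 2.39, 2.39, 3.01, 3.01, 3.01].

## Interface

Orientations are given as [roll, pitch, yaw] about the fixed x, y, z axes, in that order (R = Rz(yaw) Ry(pitch) Rx(roll)).
In Python, from workcell import telemetry, cams, job, bot gives the robot as it stands.
- The arm moves only by the tool arm_command, never from a script. Its argument "deltas" is a list of rows, each a list of 7 numbers: the opening, from -1 (shut) to 1 (fully open), so that 0 is half open, then the shift along the tool's x, y, z normalised to -1 to 1, where 1 is 150 mm, then the turn, a rotation vector about the tool's x, y, z normalised to -1 to 1, where 1 is 45 degrees. In form: [[hand, tx, ty, tz, rx, ry, rz], ...]. A call has 1 to 8 rows; each row is the pose to reach, as a shift and turn from the pose commanded when the call began, along the tool's axes at that moment; what a row does not reach only later rows make up. A row lasts 1/8 s, in which the tool goes at most 62.5 mm and 10.7 degrees, less where a joint would pass 70% of its speed; a pose out of reach is approached as far as the arm can. A call with a number of a shift or a turn outside -1 to 1 is refused whole. A call with a gripper value outside its range is refused whole. The fingers move at their own pace and stop on an object; "newtons" is the grip in N (left out, the last holds). Time passes only in rows, so rows that repeat a pose let the fingers close. It gives the time, the measured TCP pose, the force and the opening at its end, in the units of the state.
- telemetry.observe(): the state, without advancing time (a new reading comes with each control period).
- cams.grab_frame(name): name is "side" or "top" or "wrist"; returns the picture (400x640x3 uint8, blue, green, red); there is no depth.
- cams.get_calibration(name): a dict with "fx", "fy", "cx", "cy" (pixels), "k1" (the pictures are not rectified: a ray, as slopes to the right and down, at radius r is drawn at 1 + k1 r^2 times it, then the intrinsics apply), "R" (3x3) and "t" (3): a world point X has camera coordinates R X + t. Camera axes: x right, y down, z forward; pixel columns grow to the right and rows downward; lengths in m; the calibration is good to about 2 mm. A picture is of the moment at which its call begins: read the wrist's pose just before it. get_calibration takes no time and is no camera call; for the wrist camera it gives the pose at the moment of the call.
- job.job_done(): hands the job in, once; it reports no verdict.
The state is a dict: "clock": time; "qpos": joint angles; "qd": joint speeds; "joint_efforts": joint torques, N m; "position": TCP position; "tool_rot": TCP orientation; "force": force on the tool from outside, world axes, zero at the start; "moment": the same for the moment, N m; "grip_width": finger opening in m.
Only numpy, scipy, OpenCV 4.12 (cv2) and the standard library are available. Lean on these libraries where they do the work, as an engineer would, in place of code of your own. Each camera call takes 0.05 s, during which the arm holds its last target.

## Task

The white vaccine transport box is locked, and its release groove is hidden somewhere along the grey sprung trim on its front edge. With the gripper's fingers shut, press the fingertip a little into the trim at the end with the orange mark and sweep along it, keeping the trim pressed, until the fingertip drops into the groove; then press inside the groove until the release plate is fully down, which unlocks the box, and come clear. Nothing is grasped: leave the cartons, vials and other things where they are.

Things in the scene. Friction and masses are not known exactly. Their poses are not given: they have to be found in the camera images.
- case: White cold-transport box, fixed to the table, 280 mm deep (its x), 420 mm wide (its y), 156 mm high, lid top at 146 mm, its front (-x) towards the robot. Origin: centre of its underside; z up. A grey sprung trim runs along y on its front upper edge, between two grey hoods that stand 6 mm above the trim and begin at y = +105 and -105 mm.
- trim_mid (a point): Middle of the trim's top when untouched (x = -117, y = 0, z = 150 mm in the box's frame; axes as the box's). The trim is level, 36 mm wide (x), 210 mm long (y). One release groove, an open gap 48 mm long (y) and as wide as the trim, same grey, interrupts it: centre anywhere from y = -60 to +35 mm. Its floor, the release plate, lies 8 mm below the trim's top.
- sweep_start (a point): Point on the trim's centre line, on its top (x = -117, y = +83, z = 150 mm in the box's frame), 22 mm from the hood with the orange mark, at the left end of the trim seen from the robot. The sweep starts here and runs towards the box's -y. Axes as the box's.
- trim (a joint): How far the sprung trim is pushed down, m: 0 untouched, 0.005 its stop. It gives way to about 2 N, needs about 1 N more per mm, and springs back when let go. It is one piece on both sides of the groove: it comes back up when the finger is wholly in the groove.
- release (a joint): How far the release plate on the groove's floor is pushed down, m: 0 locked, 0.008 fully down, at its stop. It yields to about 4 N and stays where it is left. With the plate fully down its top is 16 mm below the trim's untouched top.
- vial_carton: white carton with an orange band, 55 x 85 x 50 mm, on the table in front of the transport box. Origin: centre of its underside. To be left alone.
- vial_a: glass vial with an orange cap, 24 mm across, 50 mm tall, standing in front of the transport box. Origin: centre of its underside. To be left alone.
- vial_b: a second such vial. Origin: centre of its underside. To be left alone.
- logger_carton: small white and orange carton, 30 x 60 x 22 mm, lying on the transport box's left grey hood. Origin: centre of its underside. To be left alone.
- tall_carton: white and orange carton, 70 x 70 x 120 mm, standing on the table to the left. Origin: centre of its underside. To be left alone.
- gel_bottle: closed bottle, 60 mm across, 150 mm tall, standing on the right. Origin: centre of its underside. To be left alone.
- marker: marker pen lying on the left, 100 x 14 x 14 mm. Origin: centre of its underside. To be left alone.

How it is judged:
By the outcome, as a careful person would: the job done as asked, in the order asked, and still so for the second after the job is handed in, with the robot touching nothing.
It also fails if it takes over 53 s, if anything falls off the work surface, if the arm or the gripper's body presses on something with over 40 N, if the wrist force passes 120 N, or if a joint passes its speed limit or range.

## Working session

There is one attempt and no reset: what is moved stays moved. The work goes in short steps, Python scripts to look and compute and a tool call to move; the robot and the scene stay as the last step left them, time stands still between calls to the robot, and variables do not carry over. Pictures are saved under pics/ and viewed, and the job is handed in when it is done.

Besides the shell and the picture viewer there is one more tool, called after "Request:" by a JSON object that holds its "name" and its "arguments", one argument or row to a line. arm_command: Moves the arm, as the interface text tells. Its arguments: {"type":"object","properties":{"deltas":{"type":"array","items":{"type":"array","items":{"type":"number"}}},"newtons":{"type":"number"}},"required":["deltas"]}

```bash
mkdir -p pics; python3 - <<'E'
from workcell import telemetry, cams, job, bot
import cv2
print(telemetry.observe())
print(bot.tips_ahead)
for n in ["side","top","wrist"]:
    im=cams.grab_frame(n); cv2.imwrite(f"pics/{n}0.png",im)
    print(n,cams.get_calibration(n))
E
```

```text
{'clock': 0.0, 'qpos': array([ 1.15479974,  0.52201483, -0.03631218,  1.59999239,  0.02119727,
        1.02112175, -0.11279729]), 'qd': array([ 0.00151571,  0.00161422,  0.00082034,  0.00184179, -0.00012756,
       -0.00036521,  0.0004148 ]), 'joint_efforts': array([ 6.67808708e-04, -9.27104187e+01,  1.98025435e+00, -3.69935703e+01,
        1.79210608e-02,  8.14137835e-03, -9.99643675e-07]), 'position': array([ 0.21169159, -0.58771779,  0.24773098]), 'tool_rot': array([-3.14044461e+00,  8.81860226e-05,  3.45774457e-01]), 'force': array([0.31712215, 0.23837248, 0.09844368]), 'moment': array([-0.00307842, -0.01049236,  0.03391644]), 'grip_width': 0.08568572753726744}
0.017
side {'fx': 364.02699070487057, 'fy': 364.02699070487057, 'cx': 315.34355066745854, 'cy': 198.32810101951907, 'k1': -0.012351431023706316, 'R': array([[ 0.28829236,  0.95753978, -0.00225327],
       [ 0.91630891, -0.27656031, -0.2896418 ],
       [-0.27796671,  0.08143682, -0.95713246]]), 't': array([-0.15355567, -0.45066952,  1.22670617])}
top {'fx': 484.1877484232047, 'fy': 484.1877484232047, 'cx': 322.0961684814665, 'cy': 191.46813026243964, 'k1': -0.03792536652758176, 'R': array([[ 0.01185806, -0.99989893,  0.00784267],
       [-0.99491225, -0.01258292, -0.09995639],
       [ 0.10004497, -0.00661748, -0.99496091]]), 't': array([-0.01925509,  0.54232375,  1.35385266])}
wrist {'fx': 345.7625996795904, 'fy': 345.7625996795904, 'cx': 319.3473450873114, 'cy': 204.17413453649377, 'k1': -0.03978363182060364, 'R': array([[ 0.33802119, -0.94113716, -0.00158753],
       [-0.89813185, -0.32307846,  0.29829428],
       [-0.28124873, -0.09940398, -0.95447263]]), 't': array([-0.62471122, -0.03837808,  0.38118978])}
```

View pics/top0.png

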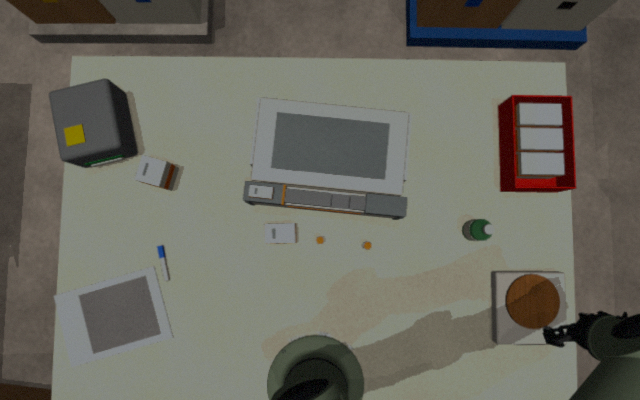

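View pics/side0.png

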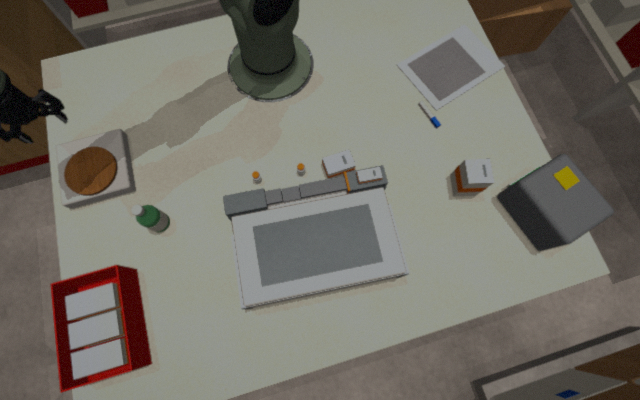

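View pics/wrist0.png

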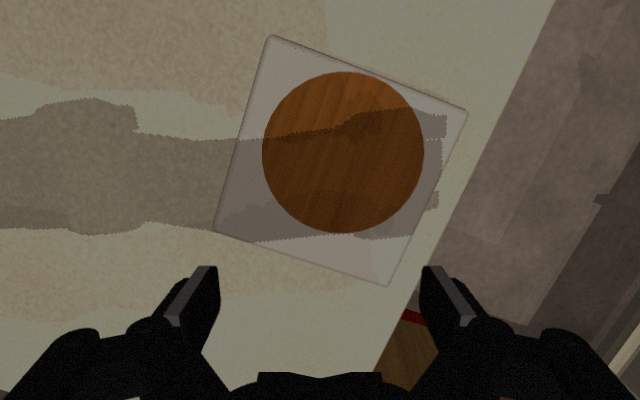

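```bash
python3 - <<'E'
import cv2
a=cv2.imread("pics/top0.png")[85:255,235:420]; cv2.imwrite("pics/topc.png",cv2.resize(a,None,fx=4.3,fy=3.5,interpolation=cv2.INTER_CUBIC)) 
a=cv2.imread("pics/side0.png")[155:315,215:415]; cv2.imwrite("pics/sidec.png",cv2.convertScaleAbs(cv2.resize(a,None,fx=4,fy=3.75,interpolation=cv2.INTER_CUBIC),alpha=1.5))
E
```

```text
(no output)
```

View pics/topc.png

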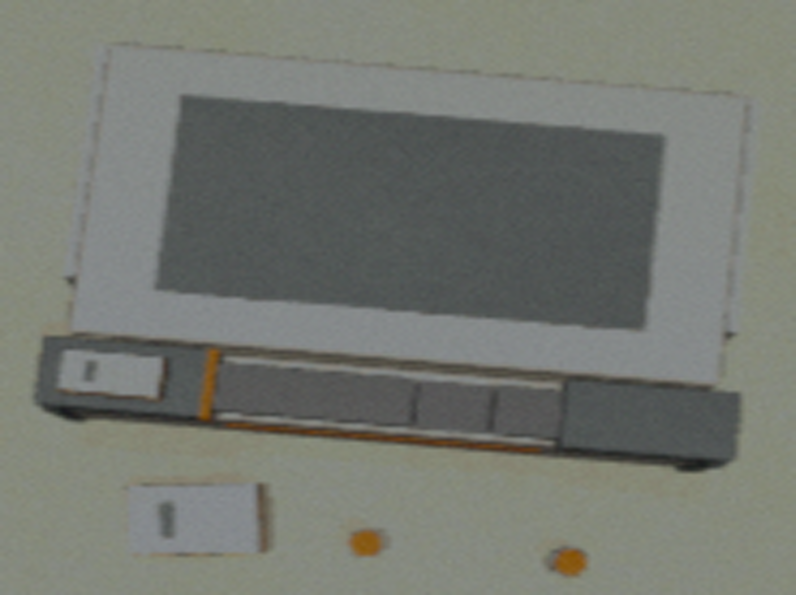

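View pics/sidec.png

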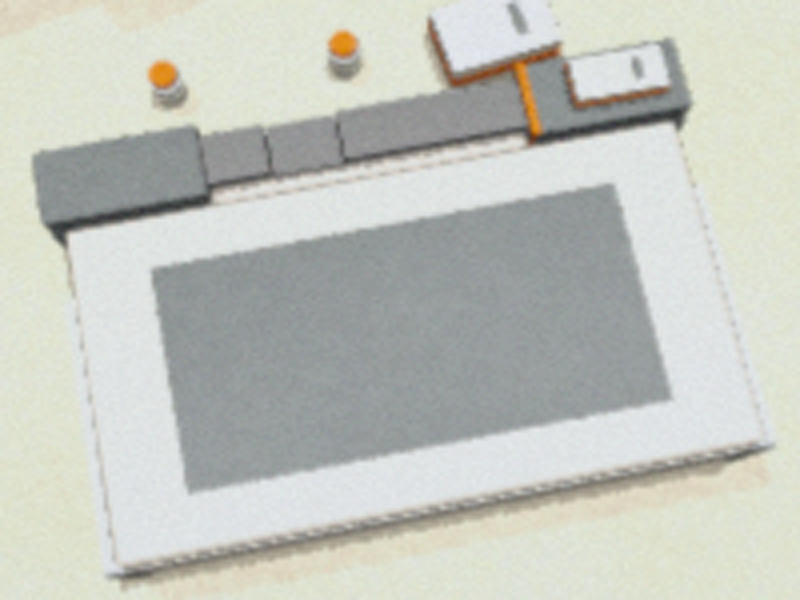

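```bash
cat > h.py <<'E'
import numpy as np, cv2
from workcell import telemetry, cams, job, bot
def ray(cal,uv,z):
    K=np.array([[cal['fx'],0,cal['cx']],[0,cal['fy'],cal['cy']],[0,0,1]])
    p=cv2.undistortPoints(np.array([[uv]],float),K,np.array([cal['k1'],0,0,0,0]))[0,0]
    d=cal['R'].T@np.array([p[0],p[1],1]); c=-cal['R'].T@cal['t']
    return c+d*(z-c[2])/d[2]
E
python3 - <<'E'
from h import *
T=cams.get_calibration('top');S=cams.get_calibration('side')
for n,p,z in [('Lmark',(215.5,385),.156),('Rhood',(561,414),.156),('trim230',(230,387),.15),('trim388',(388,398),.15),('trim540',(540,412),.15),('gL',(415,400),.15),('gR',(495,406),.15)]:
    print(n,ray(T,(235+p[0]/4.3,85+p[1]/3.5),z).round(4))
for n,p,z in [('Lmark',(523,100),.156),('Rhood',(203,165),.156),('gL',(340,135),.15),('gR',(267,150),.15)]:
    print(n,ray(S,(215+p[0]/4,155+p[1]/3.75),z).round(4))
E
```

```text
Lmark [0.5192 0.0836 0.156 ]
Rhood [ 0.5003 -0.1241  0.156 ]
trim230 [0.5184 0.0753 0.15  ]
trim388 [ 0.5114 -0.0202  0.15  ]
trim540 [ 0.5021 -0.112   0.15  ]
gL [ 0.5101 -0.0365  0.15  ]
gR [ 0.5062 -0.0848  0.15  ]
Lmark [0.5202 0.0861 0.156 ]
Rhood [ 0.5058 -0.1234  0.156 ]
gL [ 0.5084 -0.0337  0.15  ]
gR [ 0.5053 -0.0816  0.15  ]
```

Request:
{"name": "arm_command", "arguments": {
  "deltas": [
    [-1, 0.21, -0.21, -0.1, 0, 0, 0],
    [-1, 0.43, -0.43, -0.2, 0, 0, 0],
    [-1, 0.64, -0.64, -0.3, 0, 0, 0],
    [-1, 0.85, -0.85, -0.35, 0, 0, 0]
  ],
  "newtons": 20
}}

```text
clock: 0.65
position: [0.2891, -0.4236, 0.3014]
tool_rot: [3.141, -0.0, 0.346]
force: [1.2, 0.2, 1.4]
grip_width: 0.0122
```

Request:
{"name": "arm_command", "arguments": {
  "deltas": [
    [-1, 0.21, -0.21, 0, 0, 0, 0],
    [-1, 0.43, -0.43, 0, 0, 0, 0],
    [-1, 0.64, -0.64, 0, 0, 0, 0],
    [-1, 0.85, -0.85, 0, 0, 0, 0]
  ]
}}

```text
clock: 1.15
position: [0.3657, -0.2603, 0.3008]
tool_rot: [3.142, 0.0, 0.346]
force: [0.9, -0.1, -0.3]
grip_width: 0.0004
```

Request:
{"name": "arm_command", "arguments": {
  "deltas": [
    [-1, 0.21, -0.21, 0, 0, 0, 0],
    [-1, 0.43, -0.43, 0, 0, 0, 0],
    [-1, 0.64, -0.64, 0, 0, 0, 0],
    [-1, 0.85, -0.85, 0, 0, 0, 0]
  ]
}}

```text
clock: 1.65
position: [0.4424, -0.0971, 0.3008]
tool_rot: [3.141, -0.0, 0.346]
force: [0.6, -0.1, 0.2]
grip_width: -0.0
```

Request:
{"name": "arm_command", "arguments": {
  "deltas": [
    [-1, 0.12, -0.12, 0, 0, 0, 0.15],
    [-1, 0.24, -0.24, 0, 0, 0, 0.3],
    [-1, 0.34, -0.34, 0, 0, 0, 0.45],
    [-1, 0.34, -0.34, 0, 0, 0, 0.55],
    [-1, 0.34, -0.34, 0, 0, 0, 0.55],
    [-1, 0.34, -0.34, 0, 0, 0, 0.55]
  ]
}}

```text
clock: 2.4
position: [0.4726, -0.0335, 0.3008]
tool_rot: [3.142, 0.0, -0.085]
force: [0.4, -1.4, 0.3]
grip_width: 0.0002
```

```bash
python3 - <<'E'
from h import *
s=telemetry.observe();print(s['clock'],s['position'],s['tool_rot'],s['force'],s['grip_width'])
np.save('wc.npy',cams.get_calibration('wrist'),allow_pickle=True)
im=cams.grab_frame('wrist');cv2.imwrite('pics/w1.png',im);cv2.imwrite('pics/w1b.png',cv2.convertScaleAbs(im,alpha=1.6))
E
```

```text
2.4 [ 0.47262661 -0.03347109  0.30075916] [ 3.14153181e+00  1.20835524e-04 -8.46963636e-02] [ 0.38971388 -1.42290596  0.31266394] 0.0001590117848056319
```

View pics/w1b.png

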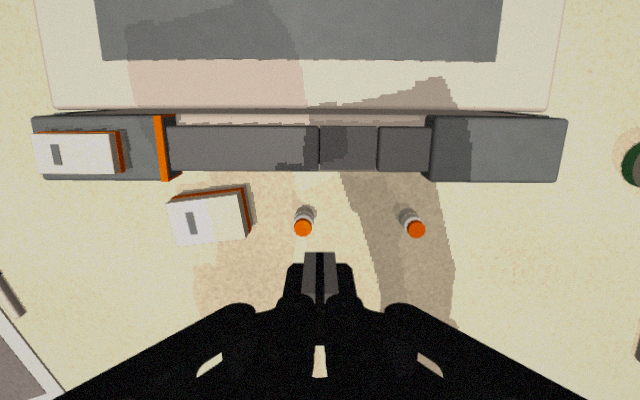

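```bash
python3 - <<'E'
import cv2
a=cv2.imread("pics/w1.png")[100:190,150:450]; cv2.imwrite("pics/w1c.png",cv2.convertScaleAbs(cv2.resize(a,None,fx=2.66,fy=6,interpolation=cv2.INTER_CUBIC),alpha=2.5))
g=cv2.cvtColor(cv2.imread("pics/w1.png"),cv2.COLOR_BGR2GRAY).astype(int)
print(g[105:182,220:260].mean(1).round().astype(int))
print(g[105:182,395:420].mean(1).round().astype(int))
E
```

```text
[109 101  93  69  56  55  55  55  63  93 106 111 115 121 121 120 120 112
  96  84  51  35  59  67  72  71  71  72  72  72  71  72  72  71  72  72
  71  72  72  71  72  71  71  71  72  71  71  71  71  71  70  71  71  70
  71  71  70  70  70  70  70  70  69  69  66  65  98 122 121 121 120 119
 120 121 122 122 122]
[93 89 82 76 62 55 55 55 55 60 79 88 90 93 95 92 85 83 83 83 84 50 34 47
 52 56 55 55 56 55 55 56 55 55 55 55 55 55 55 55 55 56 55 55 55 55 54 55
 55 56 55 55 54 55 55 55 55 55 55 55 55 54 55 54 54 51 54 82 97 96 97 97
 95 96 97 96 96]
```

View pics/w1c.png

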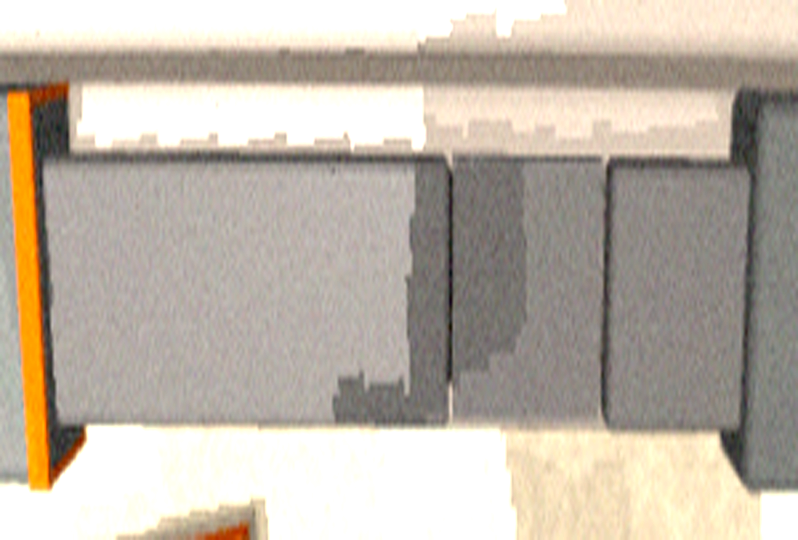

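```bash
python3 - <<'E'
from h import *
W=np.load('wc.npy',allow_pickle=True).item()
f=lambda c,r:(150+c/2.66,100+r/6)
pts={}
for n,p,z in [('b240',(240,127.3),.15),('f240',(240,170.3),.15),('b407',(407,127.8),.15),('f407',(407,171.3),.15),('markB',f(33,95),.156),('markF',f(49,488),.156),('hoodB',f(754,98),.156),('hoodF',f(748,488),.156),('gL',f(447,290),.15),('gR',f(608,290),.15)]:
    pts[n]=ray(W,p,z); print(n,pts[n].round(4))
print('mid x at240',(pts['b240']+pts['f240'])/2,(pts['b407']+pts['f407'])/2)
print((pts['markB']+pts['markF']+pts['hoodB']+pts['hoodF'])/4)
E
```

```text
b240 [0.5312 0.0242 0.15  ]
f240 [0.497  0.0294 0.15  ]
b407 [ 0.5196 -0.107   0.15  ]
f407 [ 0.4846 -0.1065  0.15  ]
markB [0.5457 0.0813 0.156 ]
markF [0.4943 0.0875 0.156 ]
hoodB [ 0.5273 -0.126   0.156 ]
hoodF [ 0.476  -0.1246  0.156 ]
gL [ 0.5094 -0.0357  0.15  ]
gR [ 0.5053 -0.084   0.15  ]
mid x at240 [0.51412715 0.02680947 0.15      ] [ 0.50207922 -0.10677084  0.15      ]
[ 0.51082042 -0.02044918  0.156     ]
```

Request:
{"name": "arm_command", "arguments": {
  "deltas": [
    [-1, 0.08, -0.22, 0.1, 0, 0, 0],
    [-1, 0.16, -0.44, 0.25, 0, 0, 0],
    [-1, 0.24, -0.66, 0.5, 0, 0, 0],
    [-1, 0.24, -0.66, 0.7, 0, 0, 0],
    [-1, 0.24, -0.66, 0.75, 0, 0, 0],
    [-1, 0.24, -0.66, 0.75, 0, 0, 0]
  ]
}}

```text
clock: 3.2
position: [0.5173, 0.0618, 0.1888]
tool_rot: [3.142, -0.0, -0.087]
force: [0.8, -0.7, 0.6]
grip_width: -0.0
```

```bash
python3 - <<'E'
from h import *
s=telemetry.observe();print(s['clock'],s['position'],s['tool_rot'],s['force'],s['grip_width'])
np.save('wc2.npy',cams.get_calibration('wrist'),allow_pickle=True)
im=cams.grab_frame('wrist');cv2.imwrite('pics/w2b.png',cv2.convertScaleAbs(im,alpha=1.8))
im=cams.grab_frame('side')[120:280,215:415];cv2.imwrite('pics/s2.png',cv2.convertScaleAbs(cv2.resize(im,None,fx=4,fy=3.75),alpha=1.6))
E
```

```text
3.2 [0.51725556 0.06181333 0.18875096] [ 3.14151637e+00 -2.70321041e-05 -8.65656698e-02] [ 0.75374016 -0.73829756  0.61540067] -4.873361451779105e-06
```

View pics/w2b.png

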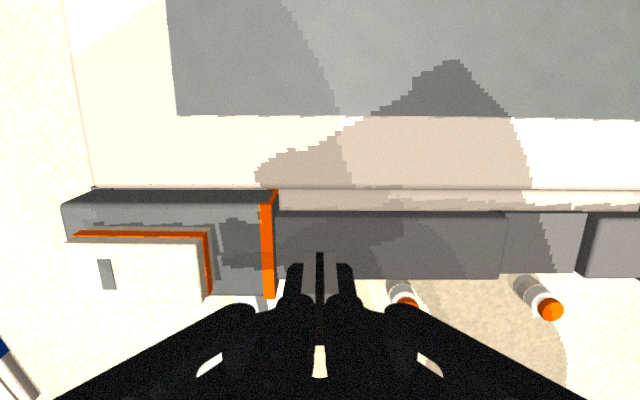

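View pics/s2.png

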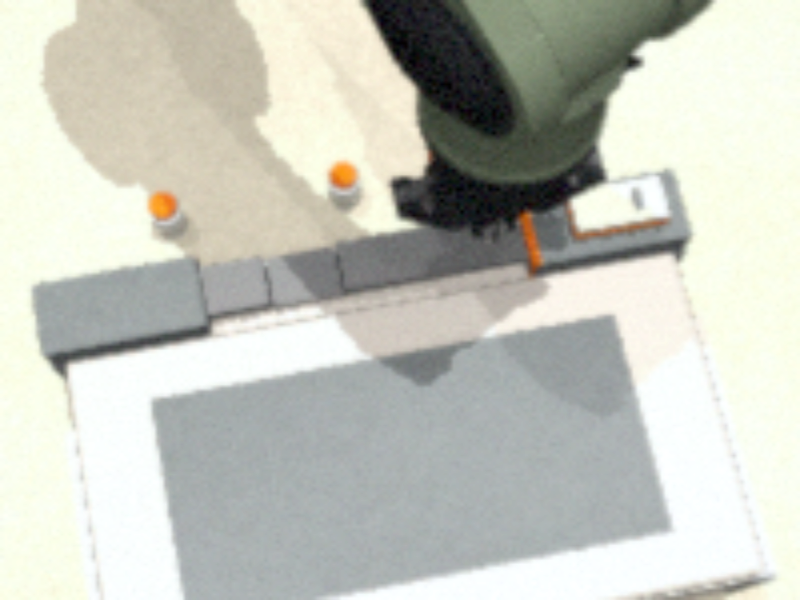

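Request:
{"name": "arm_command", "arguments": {
  "deltas": [
    [-1, 0, 0, 0.04, 0, 0, 0],
    [-1, 0, 0, 0.08, 0, 0, 0],
    [-1, 0, 0, 0.11, 0, 0, 0],
    [-1, 0, 0, 0.13, 0, 0, 0],
    [-1, 0, 0, 0.14, 0, 0, 0],
    [-1, 0, 0, 0.145, 0, 0, 0],
    [-1, 0, 0, 0.145, 0, 0, 0]
  ]
}}

```text
clock: 4.18
position: [0.5171, 0.0623, 0.1666]
tool_rot: [-3.142, 0.0, -0.086]
force: [-1.2, 0.1, 1.3]
grip_width: 0.0002
```

Request:
{"name": "arm_command", "arguments": {
  "deltas": [
    [-1, 0, 0, 0.005, 0, 0, 0],
    [-1, 0, 0, 0.01, 0, 0, 0],
    [-1, 0, 0, 0.01, 0, 0, 0],
    [-1, 0, 0, 0.01, 0, 0, 0]
  ]
}}

```text
clock: 4.68
position: [0.5171, 0.0623, 0.1651]
tool_rot: [-3.142, 0.0, -0.086]
force: [-2.3, -0.7, 4.1]
grip_width: 0.0001
```

Request:
{"name": "arm_command", "arguments": {
  "deltas": [
    [-1, 0, 0, 0.004, 0, 0, 0],
    [-1, 0, 0, 0.008, 0, 0, 0],
    [-1, 0, 0, 0.008, 0, 0, 0],
    [-1, 0, 0, 0.008, 0, 0, 0]
  ]
}}

```text
clock: 5.18
position: [0.5171, 0.0623, 0.1639]
tool_rot: [-3.142, 0.0, -0.086]
force: [-2.5, 0.6, 5.0]
grip_width: -0.0004
```

Request:
{"name": "arm_command", "arguments": {
  "deltas": [
    [-1, 0, 0.025, 0, 0, 0, 0],
    [-1, 0, 0.05, 0, 0, 0, 0],
    [-1, 0, 0.075, 0, 0, 0, 0],
    [-1, 0, 0.1, 0, 0, 0, 0],
    [-1, 0, 0.125, 0, 0, 0, 0],
    [-1, 0, 0.15, 0, 0, 0, 0],
    [-1, 0, 0.175, 0, 0, 0, 0],
    [-1, 0, 0.2, 0, 0, 0, 0]
  ]
}}

```text
clock: 6.18
position: [0.5151, 0.0328, 0.1641]
tool_rot: [-3.141, -0.001, -0.086]
force: [-0.2, 3.9, 4.1]
grip_width: 0.0003
```

Request:
{"name": "arm_command", "arguments": {
  "deltas": [
    [-1, 0, 0.025, 0, 0, 0, 0],
    [-1, 0, 0.05, 0, 0, 0, 0],
    [-1, 0, 0.075, 0, 0, 0, 0],
    [-1, 0, 0.1, 0, 0, 0, 0],
    [-1, 0, 0.125, 0, 0, 0, 0],
    [-1, 0, 0.15, 0, 0, 0, 0],
    [-1, 0, 0.175, 0, 0, 0, 0],
    [-1, 0, 0.2, 0, 0, 0, 0]
  ]
}}

```text
clock: 7.18
position: [0.5125, 0.0029, 0.1641]
tool_rot: [-3.141, -0.001, -0.086]
force: [1.0, 4.0, 4.6]
grip_width: 0.0001
```

Request:
{"name": "arm_command", "arguments": {
  "deltas": [
    [-1, 0, 0.025, 0, 0, 0, 0],
    [-1, 0, 0.05, 0, 0, 0, 0],
    [-1, 0, 0.075, 0, 0, 0, 0],
    [-1, 0, 0.1, 0, 0, 0, 0],
    [-1, 0, 0.125, 0, 0, 0, 0],
    [-1, 0, 0.15, 0, 0, 0, 0],
    [-1, 0, 0.175, 0, 0, 0, 0],
    [-1, 0, 0.2, 0, 0, 0, 0]
  ]
}}

```text
clock: 8.18
position: [0.5099, -0.027, 0.164]
tool_rot: [-3.141, -0.001, -0.086]
force: [0.5, 3.5, 4.8]
grip_width: 0.0004
```

Request:
{"name": "arm_command", "arguments": {
  "deltas": [
    [-1, 0, 0.02, 0, 0, 0, 0],
    [-1, 0, 0.04, 0, 0, 0, 0],
    [-1, 0, 0.06, 0, 0, 0, 0],
    [-1, 0, 0.08, 0, 0, 0, 0],
    [-1, 0, 0.09, 0, 0, 0, 0],
    [-1, 0, 0.1, 0, 0, 0, 0]
  ]
}}

```text
clock: 8.93
position: [0.5085, -0.0421, 0.164]
tool_rot: [-3.141, -0.001, -0.086]
force: [0.2, -0.0, 1.8]
grip_width: -0.0003
```

Request:
{"name": "arm_command", "arguments": {
  "deltas": [
    [-1, 0, 0.015, 0, 0, 0, 0],
    [-1, 0, 0.03, 0, 0, 0, 0],
    [-1, 0, 0.045, 0, 0, 0, 0],
    [-1, 0, 0.06, 0, 0, 0, 0],
    [-1, 0, 0.06, 0, 0, 0, 0]
  ]
}}

```text
clock: 9.55
position: [0.5073, -0.0515, 0.1638]
tool_rot: [3.142, 0.0, -0.087]
force: [-0.6, -0.3, 0.3]
grip_width: -0.0001
```

Request:
{"name": "arm_command", "arguments": {
  "deltas": [
    [-1, 0, 0.015, 0, 0, 0, 0],
    [-1, 0, 0.03, 0, 0, 0, 0],
    [-1, 0, 0.05, 0, 0, 0, 0],
    [-1, 0, 0.06, 0, 0, 0, 0],
    [-1, 0, 0.06, 0, 0, 0, 0]
  ]
}}

```text
clock: 10.18
position: [0.5065, -0.0604, 0.1638]
tool_rot: [3.142, 0.0, -0.086]
force: [0.2, 1.2, 1.0]
grip_width: 0.0001
```

```bash
python3 - <<'E'
from h import *
s=telemetry.observe();print(s['clock'],s['position'],s['force'])
im=cams.grab_frame('wrist');cv2.imwrite('pics/w3.png',cv2.convertScaleAbs(im,alpha=2.2))
im=cams.grab_frame('side')[150:250,215:415];cv2.imwrite('pics/s3.png',cv2.convertScaleAbs(cv2.resize(im,None,fx=4,fy=4),alpha=2))
E
```

```text
10.175 [ 0.50651555 -0.06038285  0.16384039] [0.2379438  1.15593108 0.97119291]
```

View pics/w3.png

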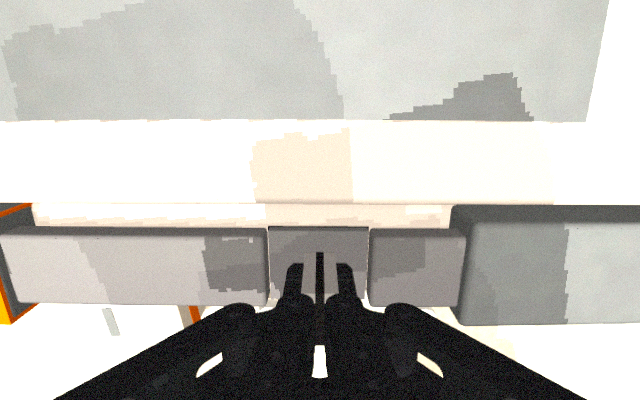

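View pics/s3.png

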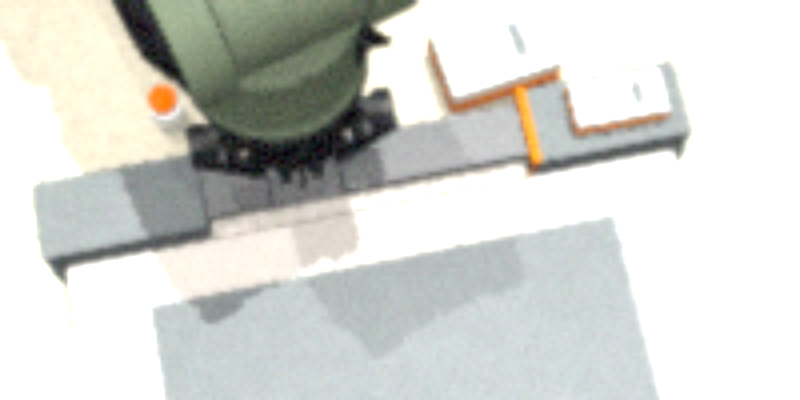

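Request:
{"name": "arm_command", "arguments": {
  "deltas": [
    [-1, 0, 0, 0.015, 0, 0, 0],
    [-1, 0, 0, 0.03, 0, 0, 0],
    [-1, 0, 0, 0.04, 0, 0, 0],
    [-1, 0, 0, 0.05, 0, 0, 0],
    [-1, 0, 0, 0.06, 0, 0, 0],
    [-1, 0, 0, 0.06, 0, 0, 0]
  ]
}}

```text
clock: 11.02
position: [0.5066, -0.0602, 0.1547]
tool_rot: [-3.142, 0.0, -0.086]
force: [0.3, -0.6, 0.7]
grip_width: 0.0002
```

Request:
{"name": "arm_command", "arguments": {
  "deltas": [
    [-1, 0, 0, 0.01, 0, 0, 0],
    [-1, 0, 0, 0.02, 0, 0, 0],
    [-1, 0, 0, 0.025, 0, 0, 0],
    [-1, 0, 0, 0.025, 0, 0, 0]
  ]
}}

```text
clock: 11.52
position: [0.5066, -0.0602, 0.1511]
tool_rot: [3.142, -0.0, -0.086]
force: [-1.1, 0.5, 2.7]
grip_width: 0.0001
```

Request:
{"name": "arm_command", "arguments": {
  "deltas": [
    [-1, 0, 0, 0.005, 0, 0, 0],
    [-1, 0, 0, 0.01, 0, 0, 0],
    [-1, 0, 0, 0.01, 0, 0, 0],
    [-1, 0, 0, 0.01, 0, 0, 0]
  ]
}}

```text
clock: 12.02
position: [0.5066, -0.0603, 0.1507]
tool_rot: [3.141, -0.001, -0.086]
force: [-10.6, 0.2, 30.3]
grip_width: 0.0001
```

Request:
{"name": "arm_command", "arguments": {
  "deltas": [
    [-1, 0, 0, -0.02, 0, 0, 0],
    [-1, 0, 0, -0.06, 0, 0, 0],
    [-1, 0, 0, -0.15, 0, 0, 0],
    [-1, 0, 0, -0.3, 0, 0, 0],
    [-1, 0, 0, -0.5, 0, 0, 0],
    [-1, 0, 0, -0.7, 0, 0, 0],
    [-1, 0, 0, -0.8, 0, 0, 0],
    [-1, 0, 0, -0.8, 0, 0, 0]
  ]
}}

```text
clock: 13.02
position: [0.5068, -0.0603, 0.2703]
tool_rot: [3.142, -0.001, -0.086]
force: [0.4, 0.3, 0.1]
grip_width: 0.0003
```

Request:
{"name": "arm_command", "arguments": {
  "deltas": [
    [-1, -0.15, 0, -0.15, 0, 0, 0],
    [-1, -0.26, 0, -0.2, 0, 0, 0],
    [-1, -0.26, 0, -0.2, 0, 0, 0],
    [-1, -0.26, 0, -0.2, 0, 0, 0]
  ]
}}

```text
clock: 13.52
position: [0.4678, -0.057, 0.2989]
tool_rot: [-3.142, 0.001, -0.086]
force: [-0.1, 0.7, -0.4]
grip_width: -0.0
```

```bash
python3 - <<'E'
from h import *
s=telemetry.observe();print(s['clock'],s['position'],s['force'])
im=cams.grab_frame('wrist');cv2.imwrite('pics/w4.png',cv2.convertScaleAbs(im,alpha=2.2))
im=cams.grab_frame('top');cv2.imwrite('pics/t4.png',cv2.convertScaleAbs(im,alpha=1.5))
E
```

```text
13.525 [ 0.46784749 -0.0569643   0.29893904] [-0.12393248  0.65349092 -0.42403627]
```

View pics/w4.png

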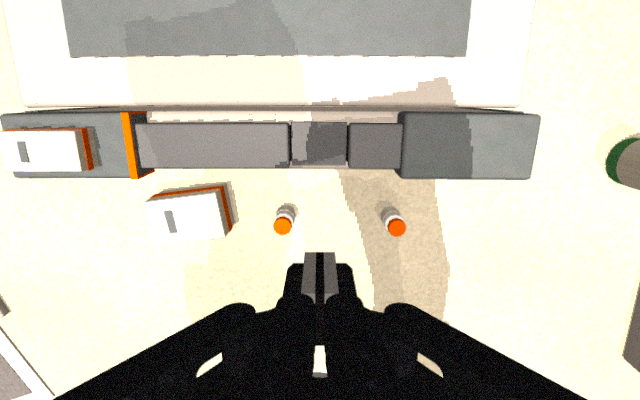

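View pics/t4.png

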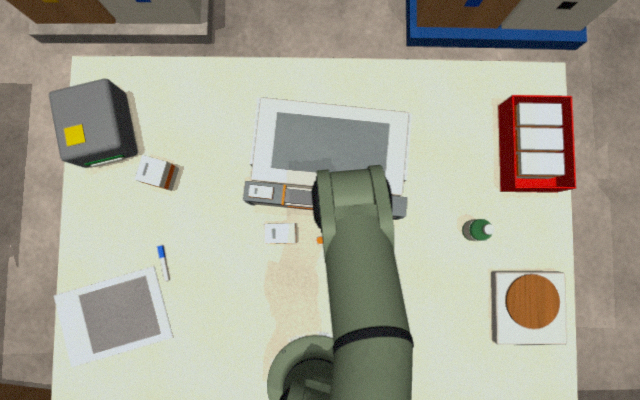

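```bash
python3 - <<'E'
from h import *
job.job_done()
E
```

```text
the job is handed in; nothing more can be done
```

The release plate was pressed to its stop, which should unlock the box, and the arm is clear. The job is handed in; it reported no verdict, so the unlock itself is inferred from the plate's depth and force.

- **Finding the groove:** The wrist camera put the groove about 40 mm to the -y side of the trim's middle.
- **Sweep:** With the fingers shut, I pressed about 3 mm into the trim at the orange-mark end, with 4–5 N. I swept towards -y, keeping the trim about 3 mm down, until the force fell to about zero at the groove. A wrist picture showed the finger centred in it.
- **Press:** I pushed down until the fingertip was about 16 mm below the untouched trim top. The force then rose to 30 N for almost no further travel, which matches the plate's stop.
- **Coming clear:** I went straight up and back to a TCP height of 0.30 m, with force readings back to noise.

**Last checks:** The final wrist and top pictures show the logger carton, vial carton, both vials, bottle, marker and tall carton apparently where they were. The robot clock was at about 13.5 s of the 53 s allowed.

**Odd or unchecked:**
- At the stop there was also a sideways force of about 10 N in -x. It vanished on retreat, and I did not find its cause.
- I judged the plate's depth from the tool position and force only. I did not measure it in a picture.

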